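Build the one-cup drip filter on the scale

ROBOT

A 7-joint arm with a two-finger parallel gripper is mounted at the origin on the work surface. World frame = base frame: x ahead of the robot, y to its left, z up, the work surface at z = 0. Lengths are in mm, angles in rad, forces in N, time in s.
With the tool pointing down it reaches from about 400 to 875 mm from the base axis. Payload 19.3 kg.
Tool frame: the origin (TCP) lies at the very end of the fingers, on their centre line; the grasp point (between the pads) lies 19 mm behind it (grip_point_offset is the z of the grasp point in the tool frame, in mm); z points along the fingers, x is the direction in which the jaws open and shut, and the axes are right-handed (so a half turn about z gives the same grasp; the last joint's range is limited). The gripper opens to 85 mm and grips with 20 to 120 N. Pads are 22 mm wide; open, the fingers measure 114 mm over their backs; the gripper's body (76 mm by 85 mm) begins 54 mm behind the grasp point. The pads swing forward as they close: fully open they stand 13 mm farther back than shut.
Start: joints at [-1.203, 0.521, -0.036, 1.599, 0.021, 1.021, -0.113], TCP at [264.984, 566.037, 231.291] pointing down, gripper open.
Joint ranges: [-2.91, 2.91], [-0.3, 2.13], [-1.5, 1.42], [0.17, 2.43], [-1.26, 4.41], [0.16, 1.93], [-2.52, 2.52]. Speed limits (rad/s): [1.89, 1.89, 2.39, 2.39, 3.01, 3.01, 3.01].

INTERFACE

Orientations are given as a 3x3 rotation matrix whose columns are the frame's x, y, z axes.
In Python, from workcell import movep, movel, goto_joints, open_gripper, clamp, wait, inverse_kinematics, read_state, camera, PlanningError, finish_job, grip_point_offset gives the robot as it stands. Calls block until the motion is done:
- movep(position, orientation): joint-space move of the TCP to a pose.
- movel(position, frame=None, max_speed=150, guard=None): straight line of the TCP; frame=None keeps the orientation; max_speed is the mean speed in mm/s. With guard (N) it stops when the force on the tool has changed by that much, and returns True; else False.
- goto_joints(angles): joint-space move.
- open_gripper() and clamp(): open the fingers fully, or close them until they stop; the grip force is fixed at half the most.
- wait(seconds).
- inverse_kinematics(position, orientation): joint angles nearest the present ones, or None.
- read_state(): the state.
- camera(name): name is "side" or "top" or "wrist"; returns a dict with "image" (400x640x3 uint8, blue, green, red), "range_z" (400x640 float32, mm along the optical axis (not along the pixel's ray), 0 where there is no reading), "fx", "fy", "cx", "cy" (pixels), "dist_coeffs" ([k1, k2, p1, p2, k3] as OpenCV has them; the pictures are not rectified), "cam_to_world" (4x4, takes a point from camera to world coordinates). Camera axes: x right, y up, looking along -z (the intrinsics and any distortion apply to the point x, -y, -z); pixel columns grow to the right and rows downward; lengths in mm; the calibration is good to about 2 mm. A picture is of the moment at which its call begins.
A pose or a line that the arm cannot do raises PlanningError and nothing moves.
- finish_job(): hands the job in, once; it reports no verdict.
The state is a dict: "time": time; "qpos": joint angles; "qvel": joint speeds; "joint_efforts": joint torques, N m; "eef_pos": TCP position; "tool_rot": TCP orientation; "ft_force": force on the tool from outside, world axes, zero at the start; "torque": the same for the moment, N m; "finger_gap": finger opening in mm.
Only numpy, scipy, OpenCV 4.12 (cv2) and the standard library are available. Lean on these libraries where they do the work, as an engineer would, in place of code of your own. Each camera call takes 0.05 s, during which the arm holds its last target.

TASK

Get a one-cup drip brew ready on the small kitchen scale, building it up one piece at a time: stand the white straight-sided cup upright in the middle of the scale's black platform, seat the steel dripper on the cup, stand the press in the dripper with its stem up, and last put the bell-shaped lid over the stem so that it sits flat on the dripper's rim. Set the pieces down gently, let go of everything, and do not knock the tamper, milk pitcher, bean jar or paper cups about.

Things in the scene. Friction and masses are not known exactly. Their poses are not given: they have to be found in the camera images.
- scale_top (a point): Centre of the top face of the scale's black square platform, 24 mm above the table. The scale is fixed: grey body 150 x 120 mm, 18 mm high, with a platform 106 x 112 mm (along x, y) raised 6 mm over it and a blank display strip along its -x end. z points up.
- cup_mid (a point): White ceramic cup without handle, standing upright, straight-sided: outer diameter 64 mm, height 75 mm, wall 4 mm (mouth 56 mm wide), open at the top. The point is its centre, 37.5 mm above its underside; z points up to its mouth. About 180 g.
- dripper_mid (a point): Steel dripper, upright, 62 mm high. From below: foot 44 mm in diameter, 8 mm high (goes into the cup's mouth); flange 80 mm in diameter, 8 to 12 mm up (rests on the cup's rim); open cylinder 54 mm outside, 48 mm inside, 12 to 62 mm up; inner floor 14 mm up. Point: its centre, 31 mm above its underside; z up. Seated, its underside is 8 mm below the cup's rim. 150 g.
- press_mid (a point): Steel press, upright, 72 mm high: a flat disc 36 mm in diameter and 5 mm thick at the bottom, a stem 8 mm in diameter in its middle, and a grip 12 mm in diameter over the top 22 mm. It stands on the dripper's inner floor, the grip then 24 mm above the dripper's rim. Point: on its axis, 36 mm above its underside; z up. 70 g.
- lid_mid (a point): Steel bell-shaped lid, mouth down, 36 mm high: brim 70 mm in diameter, 12 mm high; on it a closed hollow dome 42 mm in diameter, 12 to 36 mm up, to hold it by. Below: a skirt 65 mm wide inside, 8 mm deep, goes round the dripper's rim; the dome (37 mm inside) takes the stem. Seated, its underside is 8 mm below the dripper's rim. Point: its centre, 18 mm above its underside; z up. 80 g.
- tamper: Bystander: dark steel tamper, foot 58 mm in diameter, 84 mm high, standing on a flat black fixed mat (140 x 120 x 6 mm). Origin at its underside.
- pitcher: Bystander: steel milk pitcher with a handle, 80 mm in diameter at the foot, 90 mm high, open. Origin at its underside; handle towards its +y.
- cupstack: Bystander: two paper cups one over the other, mouth down, 83 mm in diameter below, narrowing to 60 mm, 106 mm high. Origin at its underside.
- beanjar: Bystander: amber glass jar with a dark cap, 60 mm in diameter, 85 mm high. Origin at its underside.

How it is judged:
By the outcome, as a careful person would: the job done as asked, in the order asked, and still so for the second after the job is handed in, with the robot touching nothing.
It also fails if it takes over 109 s, if anything falls off the work surface, if the arm or the gripper's body presses on something with over 40 N, if the wrist force passes 120 N, or if a joint passes its speed limit or range.

## Working session

There is one attempt and no reset: what is moved stays moved. The work goes in short steps, each a Python script; the robot and the scene stay as the last script left them, time stands still between calls to the robot, and variables do not carry over. Pictures are saved under pics/ and viewed, and the job is handed in when it is done.

```bash
mkdir -p pics; ls
python3 - <<'E'
from workcell import *
import cv2,pickle
print(read_state(), grip_point_offset)
for n in ["side","top","wrist"]:
    c=camera(n); cv2.imwrite(f"pics/{n}0.png",c["image"]); pickle.dump(c,open(f"{n}0.pkl","wb"))
    print(n,c["fx"],c["cx"],c["cy"],c["dist_coeffs"],c["cam_to_world"])
E
```

```text
pics
{'time': 0.0, 'qpos': array([-1.20318331,  0.5220327 , -0.03633723,  1.59996716,  0.02118915,
        1.02107619, -0.11279338]), 'qvel': array([ 0.00116884,  0.0008148 , -0.00182079,  0.00244631,  0.00129993,
        0.00091273,  0.00049789]), 'joint_efforts': array([-1.68447018e-04, -9.27097464e+01,  1.98014729e+00, -3.69941103e+01,
        1.80294999e-02,  8.02447874e-03, -4.51837445e-05]), 'eef_pos': array([264.86558077, 565.75625195, 230.72859038]), 'tool_rot': array([[ 4.23960679e-01,  9.05680504e-01, -4.08629416e-04],
       [ 9.05679932e-01, -4.23960871e-01, -1.02013339e-03],
       [-1.09715781e-03,  6.24089834e-05, -9.99999396e-01]]), 'ft_force': array([-0.08740898,  0.2014493 ,  0.4719303 ]), 'torque': array([-0.00376952,  0.01940617, -0.04011006]), 'finger_gap': 85.57150225691089} -18.700000000000003
side 374.5710829991715 319.11846622788204 201.80643418217508 [-0.07725247  0.          0.          0.          0.        ] [[-9.96747733e-01  7.08198741e-02 -3.84512914e-02  4.71527479e+02]
 [-7.88106859e-02 -7.57096521e-01  6.48531983e-01  6.15800890e+02]
 [ 1.68176145e-
[... 198 characters left out ...]
      0.         0.         0.       ] [[ 1.58180520e-02  9.96123037e-01 -8.65371889e-02  3.86183351e+02]
 [-9.99869467e-01  1.60435687e-02  1.91109914e-03  6.80857760e+00]
 [ 3.29205521e-03  8.64956631e-02  9.96246788e-01  1.47716763e+03]
 [ 0.00000000e+00  0.00000000e+00  0.00000000e+00  1.00000000e+00]]
wrist 277.88907721636724 321.3530027493042 199.54929050686022 [-0.02784618  0.          0.          0.          0.        ] [[ 4.23883833e-01 -8.67962272e-01 -2.58774015e-01  1.99215612e+02]
 [ 9.05716353e-01  4.06019017e-01  1.21763893e-01  5.97333768e+02]
 [-6.19294430e-04 -2.85989603e-01  9.58232521e-01  3.73931880e+02]
 [ 0.00000000e+00  0.00000000e+00  0.00000000e+00  1.00000000e+00]]
```

View pics/side0.png

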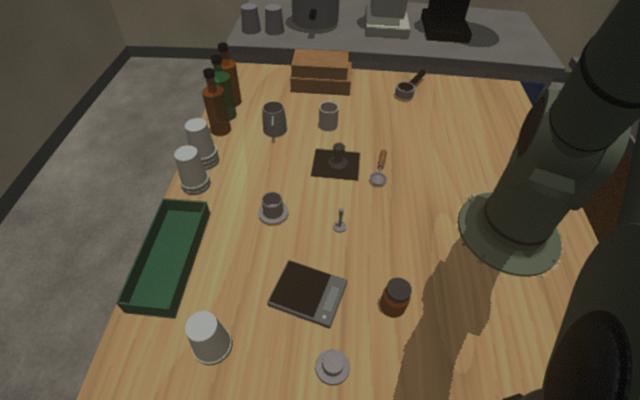

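View pics/top0.png

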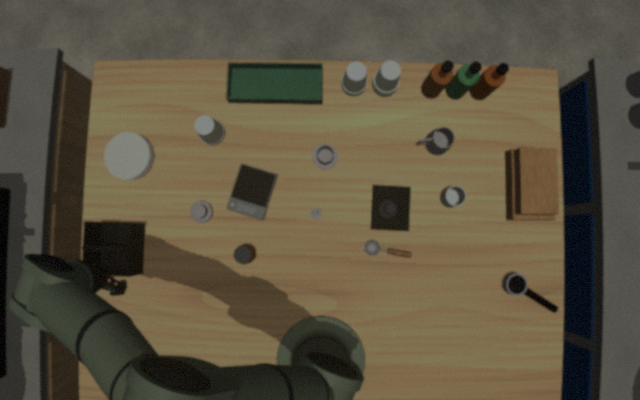

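View pics/wrist0.png

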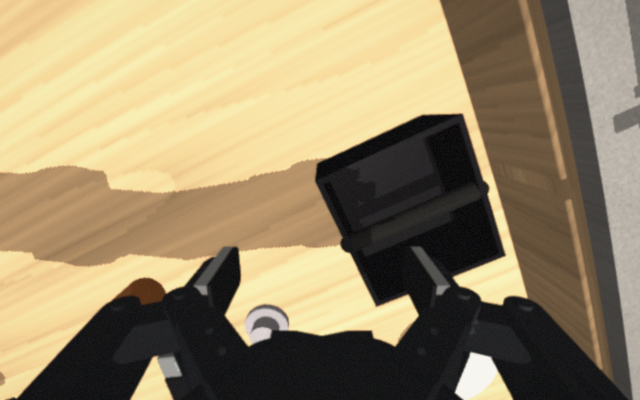

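The top view shows the scale at (252,192), dripper (325,156), press (316,213), lid (202,211) and cup (454,196). The tamper is on its mat at (390,208), pitcher (438,140), bean jar (245,254) and paper cups (209,128). I'll measure next, using an enlarged view and the depth.

```bash
cat > h.py <<'E'
import numpy as np, cv2, pickle
def rays(c,uv):
    K=np.array([[c["fx"],0,c["cx"]],[0,c["fy"],c["cy"]],[0,0,1.]])
    p=cv2.undistortPoints(np.array(uv,float).reshape(-1,1,2),K,np.array(c["dist_coeffs"],float)).reshape(-1,2)
    return np.c_[p[:,0],-p[:,1],-np.ones(len(p))]
def cloud(c):
    v,u=np.mgrid[0:400,0:640]
    d=rays(c,np.c_[u.ravel(),v.ravel()])*c["range_z"].ravel()[:,None]
    T=np.array(c["cam_to_world"]); P=d@T[:3,:3].T+T[:3,3]
    P[c["range_z"].ravel()==0]=np.nan
    return P.reshape(400,640,3)
def onplane(c,uv,z):
    T=np.array(c["cam_to_world"]); d=rays(c,uv)@T[:3,:3].T; o=T[:3,3]
    s=(z-o[2])/d[:,2]; return o+s[:,None]*d
E
python3 - <<'E'
from h import *
c=pickle.load(open("top0.pkl","rb"));P=cloud(c)
im=c["image"]
cr=np.clip(im[110:280,180:480].astype(float)*1.8,0,255).astype(np.uint8)
cv2.imwrite("pics/topz.png",cv2.resize(cr,(800,453),interpolation=cv2.INTER_CUBIC))
s=pickle.load(open("side0.pkl","rb"));Q=cloud(s)
cr=np.clip(s["image"][90:390,180:420].astype(float)*1.8,0,255).astype(np.uint8)
cv2.imwrite("pics/sidez.png",cv2.resize(cr,(480,600),interpolation=cv2.INTER_CUBIC))
# blob stats by region (top)
for n,(u,v),r in [("scale",(252,192),32),("drip",(325,156),16),("press",(316,213),12),("lid",(202,211),15),("cup",(454,196),16),("tamper",(388,208),14),("pitch",(438,140),18),("jar",(245,254),14),("stack",(209,128),18)]:
    for nm,PP,(uu,vv) in [("top",P,(u,v))]:
        sub=PP[vv-r:vv+r,uu-r:uu+r].reshape(-1,3); z=sub[:,2]
        print(n,"zpct",np.nanpercentile(z,[5,50,90,97,100]).round(1))
        k=z>12 if n!="tamper" else z>25
        print("   n",k.sum(),"bbox",np.nanpercentile(sub[k],[1,99],axis=0).round(0).tolist() if k.any() else None)
# side clouds: clusters
m=(Q[...,2]>12)
ok=m&(Q[...,0]>300)&(Q[...,0]<900)&(abs(Q[...,1])<450)&(Q[...,2]<150)
nl,lab,st,ce=cv2.connectedComponentsWithStats(ok.astype(np.uint8))
for i in range(1,nl):
    if st[i,4]>30:
        q=Q[lab==i]; print("side",ce[i].round(),st[i,4],np.percentile(q,[2,98],axis=0).round(0).tolist())
E
```

```text
scale zpct [-4.   4.3 25.6 28.4 34.8]
   n 1803 bbox [[438.0, 153.0, 13.0], [592.0, 288.0, 31.0]]
drip zpct [-3.7  6.5 34.5 61.2 68.9]
   n 370 bbox [[594.0, -39.0, 12.0], [667.0, 33.0, 67.0]]
press zpct [-4.6  1.1  6.8 11.7 77.2]
   n 17 bbox [[443.0, 13.0, 12.0], [460.0, 32.0, 77.0]]
lid zpct [-4.2  3.8 35.2 38.2 44.4]
   n 271 bbox [[419.0, 347.0, 12.0], [482.0, 410.0, 43.0]]
cup zpct [-3.1  4.6 68.6 76.9 85. ]
   n 305 bbox [[477.0, -427.0, 13.0], [538.0, -365.0, 81.0]]
tamper zpct [ 2.4  9.2 84.3 88.6 94.6]
   n 208 bbox [[442.0, -222.0, 25.0], [493.0, -176.0, 93.0]]
pitch zpct [-3.   4.6 77.9 89.6 97.6]
   n 467 bbox [[642.0, -396.0, 13.0], [716.0, -294.0, 95.0]]
jar zpct [-4.   4.7 86.6 88.6 94.7]
   n 344 bbox [[296.0, 206.0, 17.0], [352.0, 259.0, 92.0]]
stack zpct [ -4.    9.1 106.6 109.4 113.2]
   n 624 bbox [[665.0, 319.0, 13.0], [733.0, 384.0, 112.0]]
side [220. 104.] 1288 [[827.0, -425.0, 16.0], [886.0, -305.0, 149.0]]
side [274. 118.] 709 [[645.0, -391.0, 15.0], [715.0, -287.0, 89.0]]
side [329. 115.] 481 [[478.0, -425.0, 14.0], [539.0, -361.0, 74.0]]
side [196. 155.] 2117 [[833.0, -207.0, 16.0], [895.0, -51.0, 138.0]]
side [338. 157.] 382 [[442.0, -214.0, 14.0], [492.0, -169.0, 88.0]]
side [381. 158.] 96 [[325.0, -267.0, 13.0], [347.0, -200.0, 21.0]]
side [272. 205.] 543 [[603.0, -27.0, 12.0], [655.0, 26.0, 62.0]]
side [178. 260.] 1603 [[799.0, 13.0, 13.0], [896.0, 312.0, 50.0]]
side [341. 215.] 66 [[446.0, 22.0, 15.0], [457.0, 32.0, 72.0]]
side [308. 292.] 3236 [[440.0, 165.0, 14.0], [589.0, 291.0, 25.0]]
side [395. 297.] 893 [[302.0, 216.0, 16.0], [352.0, 266.0, 86.0]]
side [207. 337.] 1697 [[667.0, 336.0, 15.0], [729.0, 397.0, 107.0]]
side [332. 363.] 445 [[432.0, 355.0, 12.0], [470.0, 403.0, 37.0]]
```

View pics/topz.png

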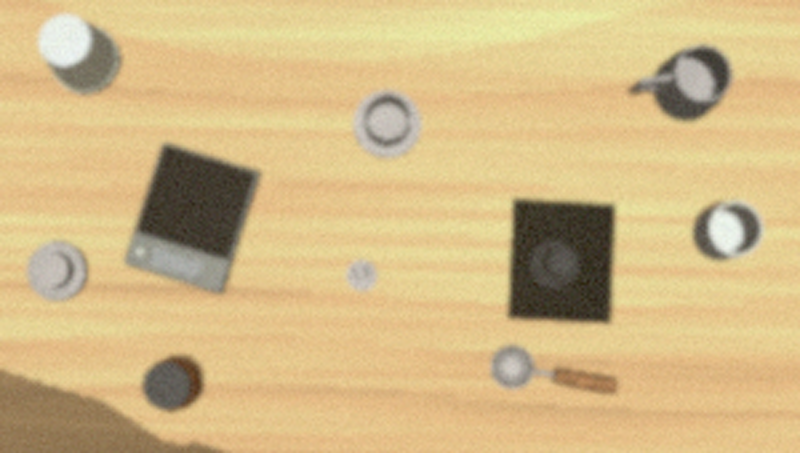

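View pics/sidez.png

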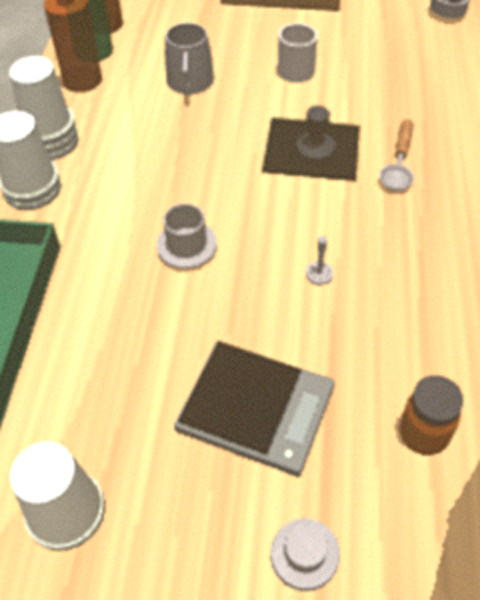

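The pictures agree with the text and every piece is upright. The scale is turned about 15–20°. Next I hover the wrist camera over the scale and then the cup for a finer look.

```bash
cat >> h.py <<'E'
R=np.diag([1.,-1,-1])
def look(name,xy,z=230,off=-30):
    from workcell import movep,camera,read_state
    movep([xy[0],xy[1]+off,z],R)
    c=camera("wrist"); cv2.imwrite(f"pics/{name}.png",c["image"]); pickle.dump(c,open(name+".pkl","wb"))
    s=read_state(); print(name,"t",round(s["time"],2),"tcp",s["eef_pos"].round(1),"q7",s["qpos"][6].round(2)); return c
def band(c,xy,r,z0,z1):
    P=cloud(c).reshape(-1,3); k=(np.hypot(P[:,0]-xy[0],P[:,1]-xy[1])<r)&(P[:,2]>z0)&(P[:,2]<z1); return P[k]
E
python3 - <<'E'
from h import *
from workcell import *
for n,p in [("scale",[515,225]),("press",[451,25]),("drip",[629,0]),("cup",[508,-395]),("lid",[450,378])]:
    q=inverse_kinematics([p[0],p[1]-30,230],R); print(n,None if q is None else q.round(2))
c=look("w_scale",[515,225])
c=look("w_cup",[508,-394])
E
```

```text
scale [-0.71  0.42  0.33  1.81 -0.17  0.93 -0.31]
press [-0.52  0.27  0.49  2.06 -0.17  0.85  0.06]
drip [-0.41  0.59  0.56  1.61 -0.35  1.04  0.26]
cup [ 0.08  0.78  0.95  1.53 -0.67  1.18  1.14]
lid [-0.96  0.45  0.27  1.76 -0.14  0.95 -0.63]
w_scale t 1.84 tcp [514.6 196.4 229.9] q7 -0.31
w_cup t 4.11 tcp [ 508.8 -423.   230. ] q7 0.95
```

View pics/w_scale.png

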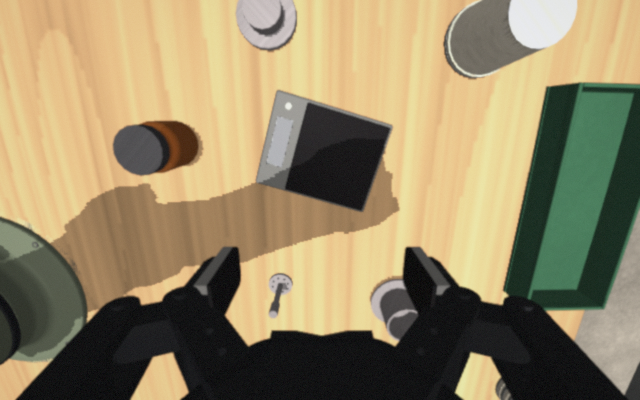

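View pics/w_cup.png

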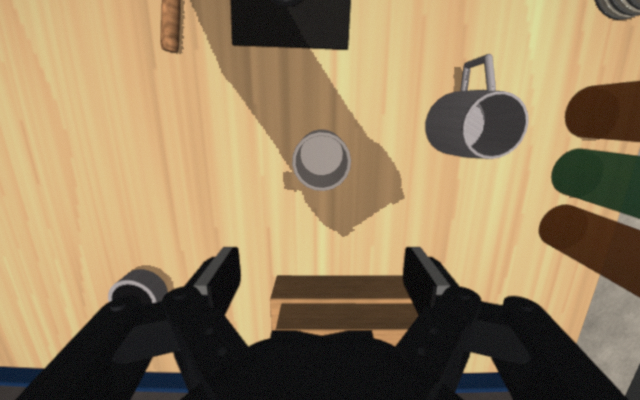

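The scale's black platform is at about (338,157) and the cup's mouth is centred near (321,160), upright and open. I'll measure both.

```bash
cat >> h.py <<'E'
from scipy.optimize import least_squares
def ringfit(P,rad,c0):
    f=lambda p: np.hypot(P[:,0]-p[0],P[:,1]-p[1])-rad
    r=least_squares(f,c0,loss="soft_l1",f_scale=1.5); return r.x, np.median(abs(r.fun)), len(P)
def platform(c,box,z=24):
    g=c["image"].max(2); m=np.zeros_like(g); u0,v0,u1,v1=box
    m[v0:v1,u0:u1]=(g[v0:v1,u0:u1]<70)*255
    m=cv2.morphologyEx(m,cv2.MORPH_OPEN,np.ones((5,5),np.uint8))
    cs,_=cv2.findContours(m,cv2.RETR_EXTERNAL,cv2.CHAIN_APPROX_NONE); k=max(cs,key=cv2.contourArea).reshape(-1,2)
    P=onplane(c,k,z)[:,:2].astype(np.float32); return cv2.minAreaRect(P),k
E
python3 - <<'E'
from h import *
c=pickle.load(open("w_scale.pkl","rb"))
for p in [(340,130),(340,190),(300,105),(270,180),(282,140)]: print(p,c["image"][p[1],p[0]])
r,k=platform(c,(250,80,410,225)); print(r,k.min(0),k.max(0))
t=pickle.load(open("top0.pkl","rb")); r,k=platform(t,(225,155,285,225)); print("top",r)
c=pickle.load(open("w_cup.pkl","rb"))
P=band(c,(508,-394),45,70,80); print(len(P)); print(ringfit(P,30,(508,-394)),P[:,2].mean())
# image based rim: outer circle from bright/dark
P2=band(c,(508,-394),45,15,65); 
allp=band(c,(508,-394),45,66,90); print(np.percentile(allp,[1,99],axis=0))
tb=band(c,(508,-394),90,-30,8); print("table z",np.median(tb[:,2]))
E
```

```text
(340, 130) [42 40 45]
(340, 190) [27 23 27]
(300, 105) [153 158 159]
(270, 180) [89 92 92]
(282, 140) [182 180 178]
((532.6157836914062, 218.76443481445312), (110.98320007324219, 105.98065185546875), 73.81078338623047) [285 104] [388 209]
top ((531.042724609375, 215.06967163085938), (115.1744384765625, 107.92176055908203), 73.72715759277344)
694
(array([ 508.93758723, -395.64683258]), np.float64(1.0454199521284373), 694) 75.0402053278612
[[ 478.35576726 -426.48001978   66.44928154]
 [ 539.80337856 -364.76452288   76.91023909]]
table z 0.5831674829917404
```

```bash
cat >> h.py <<'E'
def show(tag):
    from workcell import read_state
    s=read_state(); print(tag,"t",round(s["time"],2),"tcp",s["eef_pos"].round(1),"F",s["ft_force"].round(1),"gap",round(s["finger_gap"],1))
    return s
E
python3 - <<'E'
from h import *
from workcell import *
x,y=508.9,-395.6
movep([x,y,120],R); movel([x,y,31],max_speed=120); show("down")
clamp(); show("clamped")
movel([x,y,170],max_speed=200); show("up")
c=camera("wrist"); cv2.imwrite("pics/heldcup.png",c["image"])
movep([532.6,218.8,170],R); show("over scale")
c=camera("wrist"); cv2.imwrite("pics/heldcup2.png",c["image"]); pickle.dump(c,open("heldcup2.pkl","wb"))
E
```

```text
down t 5.53 tcp [ 509.2 -396.    31.8] F [ 0.1 -0.7  0.3] gap 85.5
clamped t 5.87 tcp [ 509.4 -395.9   32.1] F [-1.1  1.8  9.9] gap 62.5
up t 6.71 tcp [ 508.6 -395.   168.9] F [-0.2 -0.5 -2.4] gap 62.2
over scale t 8.96 tcp [533.  217.8 170.1] F [-0.3  0.1 -1.8] gap 62.2
```

View pics/heldcup2.png

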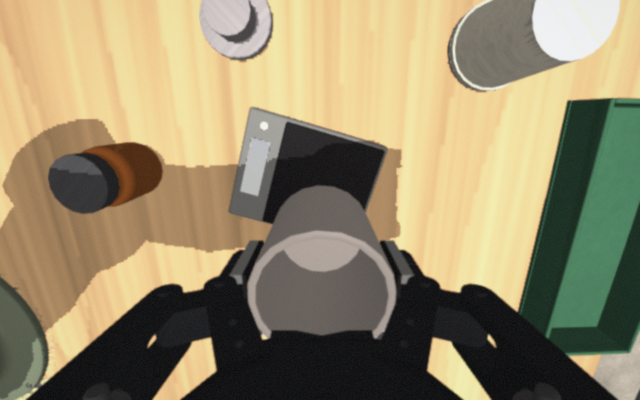

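The cup is held upright, with its mouth centred near (320,290) in the picture. I'll lower it, then pick up the dripper.

```bash
cat >> h.py <<'E'
def setdown(x,y,znom,guard=4):
    from workcell import movel,open_gripper
    movel([x,y,znom+8],max_speed=120)
    show("near"); g=movel([x,y,znom-4],max_speed=20,guard=guard); s=show(f"guard {g}"); 
    return s
E
python3 - <<'E'
from h import *
from workcell import *
setdown(532.6,218.8,56.2)
open_gripper(); show("open")
movel([532.6,218.8,160],max_speed=200)
c=look("w_cup2",(532.6,218.8),z=230)
P=band(c,(532.6,218.8),45,94,104); print(ringfit(P,30,(532,219)),P[:,2].mean())
r,k=platform(c,(200,50,450,250)); print(r)
c=look("w_drip",(629,0))
P=band(c,(629,0),45,57,67); print(ringfit(P,25.5,(629,0)),P[:,2].mean())
P=band(c,(629,0),60,5,17); print(P[:,2].mean(),(np.percentile(P,1,axis=0)+np.percentile(P,99,axis=0))/2)
P=band(c,(629,0),60,8,20);print(len(P));P=P[np.hypot(P[:,0]-629,P[:,1])>28];print(ringfit(P,34,(629,0)))
E
```

```text
near t 10.04 tcp [533.  218.9  64.9] F [-0.2 -1.  -1.4] gap 62.5
guard True t 10.5 tcp [532.6 219.   56.1] F [-2.   0.3  9.4] gap 62.1
open t 10.87 tcp [532.2 218.8  55.6] F [ 0.8  0.6 -0.8] gap 85.4
w_cup2 t 11.99 tcp [532.1 188.9 229. ] q7 -0.06
(array([532.91228007, 219.07162315]), np.float64(1.0657930487094447), 815) 99.04136778390627
((532.905029296875, 218.55340576171875), (111.19255065917969, 106.2268295288086), 73.70391845703125)
w_drip t 12.99 tcp [628.8 -28.2 229.4] q7 0.33
(array([630.63738562,  -1.17088443]), np.float64(0.8152972403838756), 432) 61.927059635534455
13.432090578143516 [630.76389808  -1.50546447  13.53307043]
2212
(array([630.43690032,  -2.06494126]), np.float64(2.9254565837463353), 1050)
```

View pics/w_cup2.png

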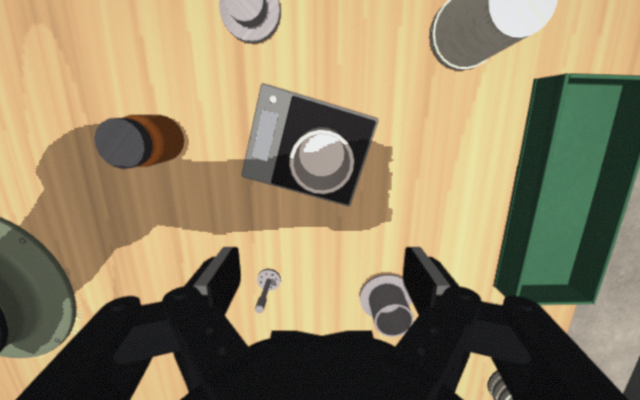

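View pics/w_drip.png

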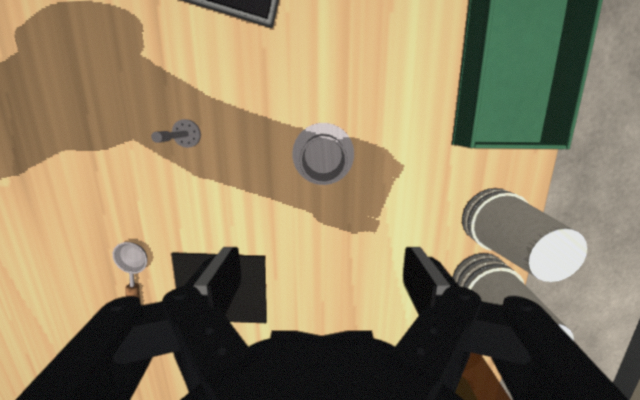

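The cup stands in the middle of the platform, at (322,160), within 1 mm of its centre. The dripper is upright at (323,153). Picking it up now.

Run:
```python
from h import *
from workcell import *
x,y=630.6,-1.3
movep([x,y,110],R); movel([x,y,19],max_speed=120); show("down")
clamp(); s=show("clamped")
movel([x,y,180],max_speed=200); show("up")
movep([532.9,219.1,170],R); show("over")
c=camera("wrist"); cv2.imwrite("pics/helddrip.png",c["image"]); pickle.dump(c,open("helddrip.pkl","wb"))
```

```text
down t 14.46 tcp [631.1  -1.4  19.8] F [ 0.3 -0.2 -0.1] gap 85.4
clamped t 14.87 tcp [631.   -1.2  20. ] F [-3.   0.7 12.5] gap 53.7
up t 15.82 tcp [630.   -1.1 178.9] F [-0.2  0.3 -2. ] gap 53.2
over t 16.78 tcp [533.3 218.1 169.9] F [ 0.1 -0.4 -1.9] gap 53.3
```

View pics/helddrip.png

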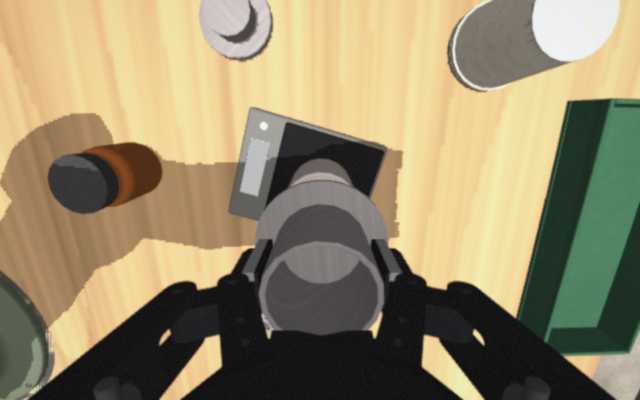

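The dripper is held straight and its rim is centred near (322,290). Seating it on the cup.

Run:
```python
from h import *
from workcell import *
setdown(532.9,219.1,111)
```

```text
near t 17.41 tcp [533.3 218.6 119.3] F [ 0.8  0.9 -2.3] gap 53.5
guard True t 17.88 tcp [533.1 219.3 110.9] F [-2.4  0.3 11.1] gap 53.1
```

Contact came at the expected height of 110.9 mm. Releasing, checking the seat, and then looking at the press.

Run:
```python
from h import *
from workcell import *
open_gripper(); show("open")
movel([532.9,219.1,200],max_speed=200)
c=look("w_drip2",(532.9,219.1),z=240)
P=band(c,(533,219),45,148,158); print("rim",ringfit(P,25.5,(533,219)),P[:,2].mean())
Q=band(c,(533,219),50,98,110); Q=Q[np.hypot(Q[:,0]-533,Q[:,1]-219)>30]; print("flange z",Q[:,2].mean(),len(Q))
A=np.c_[P[:,:2]-P[:,:2].mean(0),np.ones(len(P))]; print("rim tilt deg",np.degrees(np.linalg.lstsq(A,P[:,2],rcond=None)[0][:2]))
c=look("w_press",(450,28))
P=band(c,(450,28),25,66,80); print("top",P.mean(0),len(P),np.ptp(P,axis=0))
P=band(c,(450,28),30,3,12); print("disc",len(P),(P.min(0)+P.max(0))/2,np.ptp(P,axis=0))
```

```text
open t 18.3 tcp [532.7 219.1 110.3] F [-0.1  0.2  0.1] gap 85.0
w_drip2 t 19.27 tcp [532.6 189.1 239.4] q7 -0.05
rim (array([533.23802328, 219.29705888]), np.float64(0.8471911773069021), 782) 152.94686635285834
flange z 103.50027688618414 1430
rim tilt deg [0.02890837 0.85815761]
w_press t 20.16 tcp [450.4  -1.1 229.8] q7 0.23
top [452.24096421  25.4261279   72.26989316] 100 [10.89673567 11.69204196  6.5418432 ]
disc 458 [449.43671134  22.48338265   5.50130296] [40.80116733 41.21407034  4.98265999]
```

View pics/w_drip2.png

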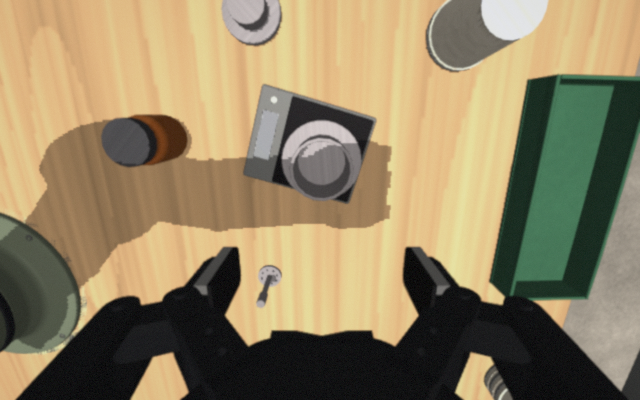

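View pics/w_press.png

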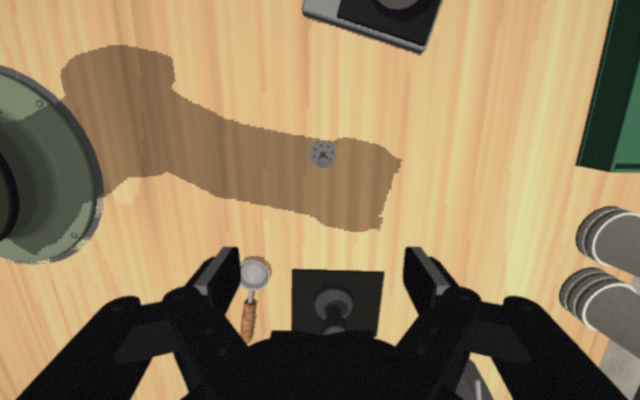

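The dripper is seated: rim at z 153, level, centred to under 1 mm. The press is upright with its top at (323,152). Picking it up by the grip, high enough that the fingers stay above the dripper's rim.

Run:
```python
from h import *
from workcell import *
x,y=452.2,25.4
movep([x,y,120],R); movel([x,y,52],max_speed=100); show("down")
clamp(); s=show("clamped")
movel([x,y,240],max_speed=200); show("up")
movep([533.2,219.3,240],R); show("over")
c=camera("wrist"); cv2.imwrite("pics/heldpress.png",c["image"]); pickle.dump(c,open("heldpress.pkl","wb"))
c=camera("side"); cv2.imwrite("pics/side1.png",cv2.resize(c["image"][150:370,200:420],(600,600),interpolation=cv2.INTER_CUBIC))
```

```text
down t 21.52 tcp [452.6  25.4  52.6] F [-0.1 -0.4  0.2] gap 85.2
clamped t 22.2 tcp [452.2  25.4  52.2] F [-1.4  0.1  7.1] gap 9.6
up t 23.29 tcp [451.7  25.4 239.2] F [-0.2  0.3  0. ] gap 9.5
over t 24.14 tcp [533.1 218.7 239.3] F [ 0.1 -0.5 -0.7] gap 9.3
```

View pics/heldpress.png

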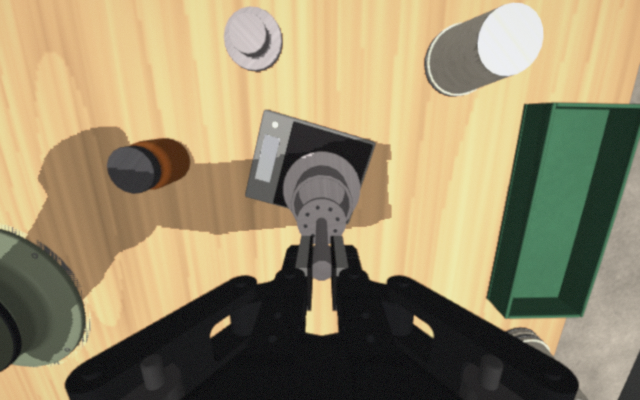

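View pics/side1.png

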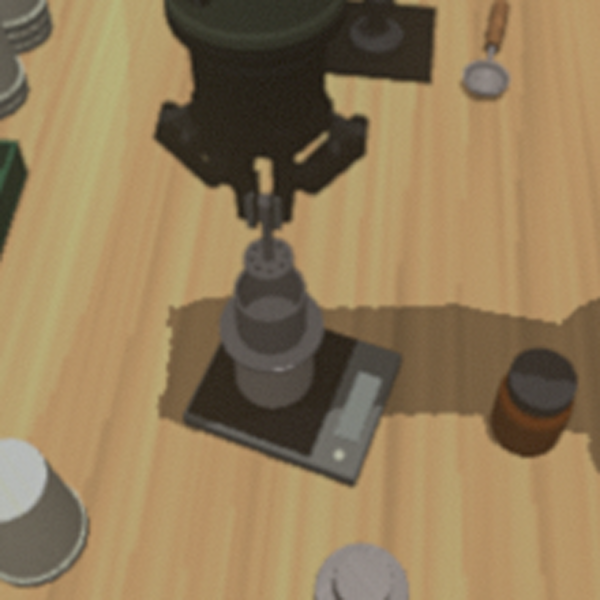

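The press is held upright, its disc at (320,215) just beneath the fingers and above the dripper. I'll check the disc's position from depth before lowering.

Run:
```python
from h import *
from workcell import *
c=pickle.load(open("heldpress.pkl","rb"))
P=band(c,(533,219),30,184,197); print(len(P),ringfit(P[np.hypot(*(P[:,:2]-[533,219]).T)>10],15,(533,219)),(np.percentile(P,2,axis=0)+np.percentile(P,98,axis=0))/2,np.percentile(P,98,axis=0)-np.percentile(P,2,axis=0))
movel([533.2,219.3,170],max_speed=150)
s=setdown(533.2,219.3,157.2,guard=3)
```

```text
1455 (array([533.12245577, 219.1290224 ]), np.float64(1.8677435399423405), 1056) [533.22897322 221.51314766 191.70474751] [32.76040799 28.0724001   4.73019041]
near t 25.11 tcp [533.3 219.4 165.5] F [ 1.   0.2 -1.1] gap 9.6
guard True t 25.57 tcp [533.5 219.4 157.2] F [-1.8  0.3 10.3] gap 9.7
```

Contact was at exactly the expected 157.2 mm. Releasing the press and looking at the lid.

Run:
```python
from h import *
from workcell import *
open_gripper(); show("open")
movel([533.2,219.3,250],max_speed=200)
c=look("w_press2",(533.2,219.3),z=260)
P=band(c,(533,219),30,172,182); print("press top",P.mean(0),len(P),np.ptp(P,axis=0))
P=band(c,(533,219),45,148,158); P=P[np.hypot(*(P[:,:2]-[533,219]).T)>20];print("rim",ringfit(P,25.5,(533,219)),P[:,2].mean())
c=look("w_lid",(450,378))
P=band(c,(450,378),45,31,41); print("dome",(np.percentile(P,1,axis=0)+np.percentile(P,99,axis=0))/2,np.ptp(P,axis=0)); ctr=P.mean(0);print(ctr)
P=band(c,ctr[:2],50,8,17); print("brim",(np.percentile(P,1,axis=0)+np.percentile(P,99,axis=0))/2,np.ptp(P,axis=0),P[:,2].mean())
```

```text
open t 26.28 tcp [533.  219.3 156.8] F [-0.1  0.2  0.1] gap 85.4
w_press2 t 27.21 tcp [533.  188.7 259.5] q7 -0.05
press top [533.45006507 219.42126996 177.19936806] 167 [10.77340908 11.09399084  6.89017988]
rim (array([533.29831302, 219.29676631]), np.float64(0.8513796399017348), 666) 152.93090072743237
w_lid t 28.02 tcp [450.2 347.6 229.9] q7 -0.34
dome [450.59854802 383.00068659  36.4183234 ] [40.81493223 40.73116817  6.56199063]
[450.44162983 383.30966517  36.48992466]
brim [450.29965119 383.46221121  12.3165568 ] [68.35564552 69.20529522  7.26549416] 12.41405099292609
```

View pics/w_press2.png

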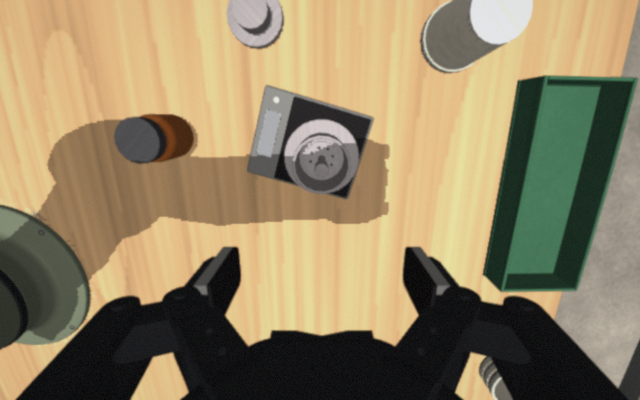

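View pics/w_lid.png

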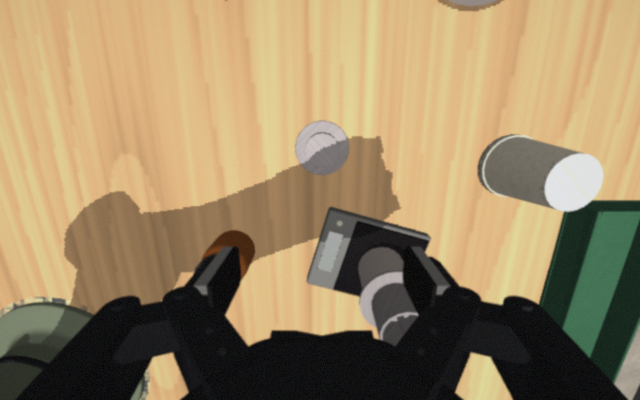

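The press stands upright and centred, with its top at (322,158) and z 177. The lid is at (322,148), mouth down. Picking it up by the dome.

Run:
```python
from h import *
from workcell import *
x,y=450.5,383.3
movep([x,y,100],R); movel([x,y,15],max_speed=100); show("down")
clamp(); s=show("clamped")
movel([x,y,240],max_speed=200); show("up")
movep([533.3,219.3,240],R); show("over")
c=camera("wrist"); cv2.imwrite("pics/heldlid.png",c["image"]); pickle.dump(c,open("heldlid.pkl","wb"))
P=band(c,(533,219),45,234,244); print("brim",len(P),np.percentile(P,[1,99],axis=0))
```

```text
down t 29.62 tcp [450.8 383.4  15.5] F [ 0.1 -0.3  0.1] gap 85.3
clamped t 30.12 tcp [450.6 383.5  15.7] F [-2.  -1.1 10.8] gap 40.0
up t 31.4 tcp [450.1 383.1 239.1] F [ 1.1 -1.  -0.6] gap 39.8
over t 32.16 tcp [533.2 219.1 239.5] F [-0.7 -0.2 -0.7] gap 40.0
brim 3518 [[501.1469366  222.13124756 234.44648612]
 [565.84196014 252.54346419 243.20490601]]
```

View pics/heldlid.png

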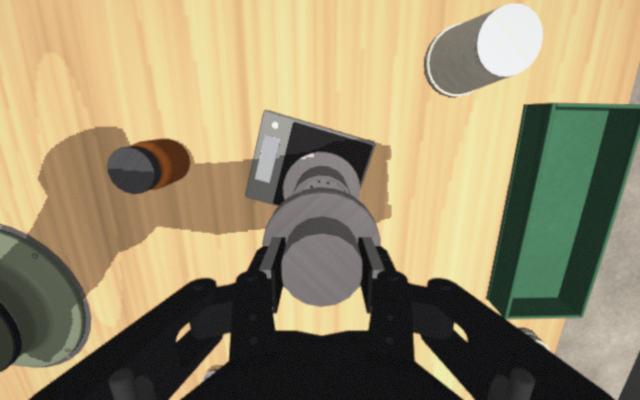

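The lid is held level, centred near (322,265) and lined up with the dripper. Lowering it.

Run:
```python
from h import *
from workcell import *
movel([533.3,219.3,185],max_speed=120); s=show("pre")
s=setdown(533.3,219.3,160.6,guard=3)
```

```text
pre t 32.82 tcp [533.5 219.5 185.4] F [ 0.4  0.3 -1.6] gap 40.2
near t 33.1 tcp [533.2 219.3 168.7] F [ 0.6  0.1 -0.6] gap 40.1
guard True t 33.56 tcp [533.5 219.4 160.7] F [-2.  -0.3 10. ] gap 40.0
```

Run:
```python
from h import *
from workcell import *
open_gripper(); show("open")
movel([533.3,219.3,270],max_speed=200)
c=look("w_final",(533.3,219.3),z=270)
P=band(c,(533,219),30,174,188); print("dome",P.mean(0),np.ptp(P,axis=0))
A=np.c_[P[:,:2]-P[:,:2].mean(0),np.ones(len(P))]; print("tilt",np.degrees(np.linalg.lstsq(A,P[:,2],rcond=None)[0][:2]))
P=band(c,(533,219),45,151,163); print("brim",(np.percentile(P,1,axis=0)+np.percentile(P,99,axis=0))/2,P[:,2].mean())
r,k=platform(c,(200,50,450,250)); print(r)
movep([450,0,300],R); wait(0.5)
s=camera("side"); Q=cloud(s)
cv2.imwrite("pics/side2.png",cv2.resize(s["image"][90:390,150:420],(540,600),interpolation=cv2.INTER_CUBIC))
q=pickle.load(open("side0.pkl","rb"))
for n,xy in [("tamper",(467,-192)),("pitch",(680,-345)),("jar",(326,240)),("stack",(698,366))]:
    a=band(q,xy,70,15,150);b=band(s,xy,70,15,150); print(n,np.median(a,0).round(1),np.median(b,0).round(1),len(a),len(b))
show("end")
```

```text
open t 34.08 tcp [533.1 219.3 160.2] F [0.2 1.1 1.1] gap 85.7
w_final t 35.08 tcp [532.9 188.8 268.9] q7 -0.06
dome [533.70515695 219.54085471 181.4634529 ] [40.47592502 41.65546355  9.74915754]
tilt [-0.00586538 -0.63037583]
brim [533.67833716 219.20402841 157.41869369] 157.46139689034268
((541.8087768554688, 250.22772216796875), (49.2141227722168, 105.40313720703125), 76.3278579711914)
tamper [ 467.3 -187.6   31. ] [ 467.5 -187.5   31.1] 368 366
pitch [ 676.7 -330.6   61.1] [ 676.9 -330.9   61.3] 694 693
jar [327.4 251.1  80.6] [327.3 250.6  80.3] 908 904
stack [693.4 373.1  96.5] [693.3 373.1  96.3] 1662 1661
end t 36.48 tcp [4.5e+02 1.0e-01 3.0e+02] F [0.9 0.2 0. ] gap 85.3
```

View pics/side2.png

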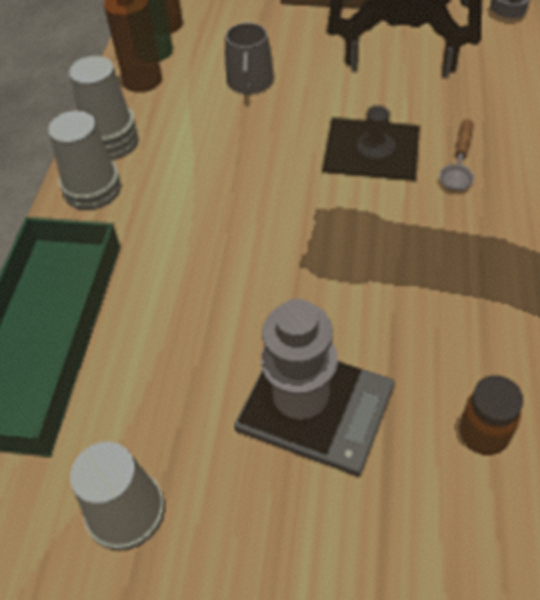

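View pics/w_final.png

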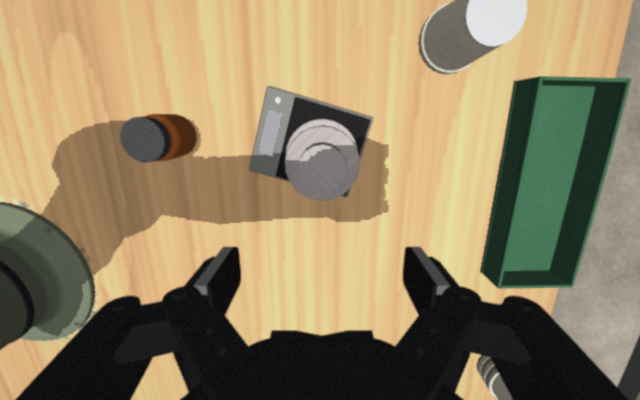

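The side view shows the full stack upright on the scale, with the lid level at (298,330). The dome top is at z 181.5 (181 expected). All bystanders are where they were. Handing in.

```bash
python3 -c "
from workcell import *
print(finish_job())"
```

```text
the job is handed in; nothing more can be done
None
```

The brew is built on the scale and handed in at about 36.5 s: cup, then dripper, press and lid. I lowered each piece slowly until it touched, and each touched at the height expected for a proper seat.

**Last checks:**
- **Cup:** after placing, it stood within 1 mm of the platform's centre.
- **Dripper:** its rim measured z 152.9 mm (153 expected).
- **Press:** its top measured z 177.2 mm (177 expected), centred in the dripper.
- **Lid:** its top measured z 181.5 mm (181 expected). The depth fit showed up to 0.6° of tilt, and an earlier fit on the dripper's rim showed 0.9°, so I put both down to depth noise.
- **Bystanders:** the tamper, pitcher, jar and paper cups moved no more than 0.5 mm, which is within noise.
- **Robot:** the gripper is open and well clear of everything.

**Disagreed or failed:**
- **Top camera:** it put the scale's centre about 4 mm from where the wrist camera did. I used the wrist camera because its platform size matched the given dimensions.
- **Platform re-fit:** the last one failed because the stack hid most of the platform, so the cup's centring rests on the earlier check.

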